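# Park the coil tester under the cradle's spring flap

### The job

Put the small coil tester away in its cradle on the bench. With one fingertip press the cradle's long sloping press bar down and hold it, so that the spring-closed flap over the channel lifts; while it is held open, push the tester along the channel under the flap with the other fingertip until it meets the back stop, then let the bar go so that the flap closes down onto the tester. The tester is only pushed, never picked up or tipped over, and the other things standing round the cradle stay where they are.

Things in the scene. Friction and masses are not known exactly. Their poses are not given: they have to be found in the camera images.
- cradle: Fixed aluminium base plate (deck), 186 x 78 mm; deck top 10 mm above the bench. Frame: x is the pushing direction, y left of x, z up; origin at bench level on the hinge line (y = 0), at the front of the flap. Deck spans x -140 to +46, y -63 to +15 mm. The flap's hinge pin runs along x at y = 0, 26 mm above the bench, in three bearing blocks reaching 30 mm high.
- lane_end (a point): End of the channel: on the deck (10 mm up), at the middle of the back stop's face, cradle x = +32, y = -32 mm. The channel runs along cradle x, 38 mm wide between black rails 9 mm high (x -12 to +37 mm); from x = -12 back to -60 mm the rails flare outward to about 57 mm. The stop stands 13 mm above the deck. The pushed-home tester touches it with its front end.
- flap (a joint): Flap angle, rad: 0 closed, 0.6 fully open. Flap and press bar are one bent plate on the hinge pin: bar down lifts the flap; a spring shuts it (2 to 4 N on the bar hold it open). Resting on the parked tester it reads about 0.25 to 0.35, and the tester passes freely above about 0.4. Below 0.33 it does not count as held open.
- skirt (a point): Middle of the lower edge of the flap's skirt, a 28 mm wide, 4 mm thick lip across the front of the flap (cradle x = 0, y = -33 mm, 10 mm above the deck when closed); moves with the flap. Closed, it blocks the tester. The flap behind it spans x -2 to +30 mm, 41 mm above the bench when closed; its outer edge rises to about 65 mm when open. The last 20 mm of a parked tester stay outside.
- bar_top (a point): Middle of the press bar's rubber top (moves with the flap): closed, at cradle x = -61, y = +33 mm, 41 mm above the bench, sloping up outward at 0.35 rad. Bar: x -136 to +14, y 0 to +51 mm; press anywhere on it, a fingertip can slide along it. Fully pressed, this point is 20 mm above the bench, the bar slopes down outward at 0.25 rad, and nothing lies under its outer part but the bench.
- coil_tester: Coil tester: small grey box with a pale label on top, 34 mm wide (its x), 52 mm long (its y), 17 mm high, about 60 g; origin at the centre of its underside. It lies loose on the deck before the flap, its y along cradle x within 0.09 rad (either way round), its centre at cradle x -72 to -56 mm, within 2.5 mm of the channel's centre line. Pushed home, its centre is at cradle x = +6 mm.
- loupe: A bystander, not to be disturbed: black cup-shaped eye loupe, 35 mm across, 29 mm high; origin at the centre of its underside.
- spring_tin: A bystander, not to be disturbed: flat round lidded tin, 63 mm across, 20 mm high; origin at the centre of its underside.
- oil_cup: A bystander, not to be disturbed: small round lidded oil cup, 27 mm across, 23 mm high; origin at the centre of its underside.
- torch: A bystander, not to be disturbed: small torch with a clear head, lying, 40 x 68 x 26 mm; origin at the centre of its underside.
- paste_pot: A bystander, not to be disturbed: round pot with a screw lid, 66 mm across, 56 mm high; origin at the centre of its underside.
- cement_bottle: A bystander, not to be disturbed: small capped bottle, 27 mm across, 58 mm high; origin at the centre of its underside.

How it is judged:
By the outcome, as a careful person would: the job done as asked, in the order asked, and still so for the second after the job is handed in, with the robot touching nothing.
It also fails if it takes over 35 s, if anything falls off the work surface, if the arm or the gripper's body presses on something with over 40 N, if the wrist force passes 120 N, or if a joint passes its speed limit or range.

### The arm

A 6-joint arm with a two-finger parallel gripper is mounted at the origin on a cart in front of the work surface, level with it; the furniture and walls round the work are solid. World frame = base frame: x ahead of the robot, y to its left, z up, the work surface at z = 0. Lengths are in m, angles in rad, forces in N, time in s.
With the tool pointing down it reaches from about 0.3 to 0.875 m from the base axis. Payload 4.2 kg.
Tool frame: the origin (TCP) lies on the centre line of the jaws, within the pads' length; the fingertips stand 8 mm ahead of it and the grasp point (between the pads) lies 11 mm behind it; z points along the fingers, y is the line along which they close (so a half turn about z gives the same grasp; the last joint's range is limited). The gripper opens to 85 mm and grips with 20 to 120 N. Pads are 22 mm wide; open, the fingers measure 114 mm over their backs; the gripper's body (76 mm by 85 mm) begins 54 mm behind the grasp point. The pads swing forward as they close: fully open they stand 13 mm farther back than shut.
Start: joints at [-1.353, 0.32, 1.565, -0, 1.257, -0.02], TCP at [0.135, -0.559, 0.239] pointing down, gripper open.
Joint ranges: [-3.11, 3.11], [-0.84, 2.01], [0.21, 2.61], [-1.34, 4.49], [0.05, 2.63], [-2.56, 2.56]. Speed limits (rad/s): [2.57, 2.57, 3.14, 3.14, 3.14, 3.14].

### API

Orientations are given as [roll, pitch, yaw] about the fixed x, y, z axes, in that order (R = Rz(yaw) Ry(pitch) Rx(roll)).
In Python, from bench import state, capture, calibration, job_done gives the robot as it stands.
- The arm moves only by the shell command python3 -m creep 'ROWS' [OPENING] [FORCE]. ROWS is a JSON object of lists of equal length, an entry for each row: "offset": the shift along the tool's x, y, z in units of 40 cm (1.0 is 40 cm), a list of three; "twist": the turn about the tool's z in units of 4 degrees (1.0 is 4 degrees). A call has 1 to 10 rows; each row shifts and turns the commanded pose from where the row before left it, along the tool's axes as they then stand; what a row does not reach is not made up. A row lasts 1/10 s, in which the tool goes at most 50 mm and 8.59 degrees, less where a joint would pass 70% of its speed; a pose out of reach is approached as far as the arm can. A call with a number of a shift or a turn outside -1 to 1 is refused whole. A call with a gripper value outside its range is refused whole. OPENING is the closure, from 0 (fully open) to 1 (shut), set as the call begins (- or left out, the last holds). The fingers move at their own pace and stop on an object; FORCE is the grip in N (left out, the last holds). Time passes only in rows, so rows that do not move let the fingers close. It gives the time, the measured TCP pose, the force, the opening and the grip force at its end, in the units of the state.
- state(): the state, without advancing time (a new reading comes with each control period).
- capture(name): name is "scene" or "top"; returns the picture (400x640x3 uint8, blue, green, red); there is no depth.
- calibration(name): a dict with "fovy" (degrees; the focal length in pixels is half the picture's height over the tangent of half this angle, whatever the lens; pixels are square), "cx", "cy" (the principal point, pixels), "eye" and "attitude" of the camera in the world. Camera axes: x right, y down, z forward; pixel columns grow to the right and rows downward; lengths in m; the calibration is good to about 2 mm. A picture is of the moment at which its call begins. calibration takes no time and is no camera call.
- job_done(): hands the job in; it is judged then, once.
The state is a dict: "time": time; "joint_positions": joint angles; "dq": joint speeds; "effort": joint torques, N m; "tool_pos": TCP position; "eef_rot": TCP orientation; "ft_force": force on the tool from outside, world axes, zero at the start; "moment": the same for the moment, N m; "gripper_width": finger opening in m; "gripper_force": force on a finger pad.
Only numpy, scipy, OpenCV 4.12 (cv2) and the standard library are available. Lean on these libraries where they do the work, as an engineer would, in place of code of your own. Each camera call takes 0.05 s, during which the arm holds its last target. There are 200 camera calls.

## Working session

There is one attempt and no reset: what is moved stays moved. The work goes in short steps, Python scripts to look and compute and a shell command to move; the robot and the scene stay as the last step left them, time stands still between calls to the robot, and variables do not carry over. Pictures are saved under pics/ and viewed, at most 10 in all, crops included, and the job is handed in when it is done.

```bash
mkdir -p pics; ls
python3 - <<'E'
from bench import *
import cv2
s=state();print(s)
for n in("scene","top"):
    print(n,calibration(n)); cv2.imwrite(f"pics/{n}0.png",capture(n))
E
```

```text
pics
{'time': 0.0, 'joint_positions': array([-1.35298804e+00,  3.20303371e-01,  1.56569157e+00, -1.13129766e-05,
        1.25739148e+00, -2.00358793e-02]), 'dq': array([ 0.0009138 , -0.00040649,  0.00100091,  0.00050927, -0.00046619,
        0.00245067]), 'effort': array([ 2.66793249e-03, -4.15518379e+01, -2.34161174e+01,  3.63457275e-04,
        8.17656488e-03, -2.81072062e-06]), 'tool_pos': array([ 0.13535127, -0.55836271,  0.23847079]), 'eef_rot': array([-3.13979903e+00, -2.51838365e-05,  2.37847640e-01]), 'ft_force': array([-0.414402  ,  0.46101675,  0.63490758]), 'moment': array([ 0.02112948, -0.02460134, -0.05251133]), 'gripper_force': 0.0, 'gripper_width': 0.08528998285581016}
scene {'fovy': 46.38217091646697, 'cx': 325.38497136206814, 'cy': 195.71537835480976, 'eye': array([ 0.22607859, -0.58671914,  0.53410699]), 'attitude': array([-2.13292308, -0.01295463, -0.5052895 ])}
top {'fovy': 50.318719788478916, 'cx': 328.3582516011091, 'cy': 201.001758583891, 'eye': array([0.477138  , 0.0354526 , 0.90519497]), 'attitude': array([-3.00547492,  0.0106566 , -1.57749866])}
```

View pics/scene0.png

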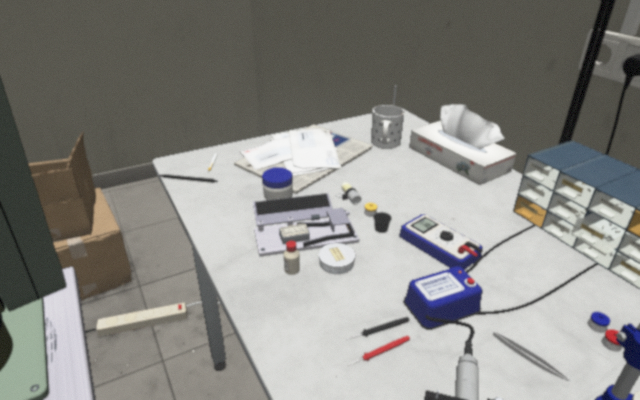

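View pics/top0.png

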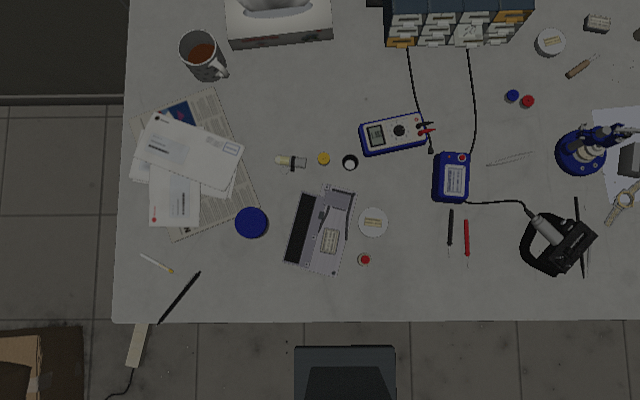

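The top view shows the cradle at about (285–355, 185–275), with the black bar at left, the tester at (330, 240) and the flap toward image top. I'll enlarge it.

Run:
```python
import cv2
im=cv2.imread("pics/top0.png")[170:290,235:395]
cv2.imwrite("pics/c1.png",cv2.convertScaleAbs(cv2.resize(im,None,fx=5,fy=5,interpolation=cv2.INTER_CUBIC),alpha=1.4))
```

```text
(no output)
```

View pics/c1.png

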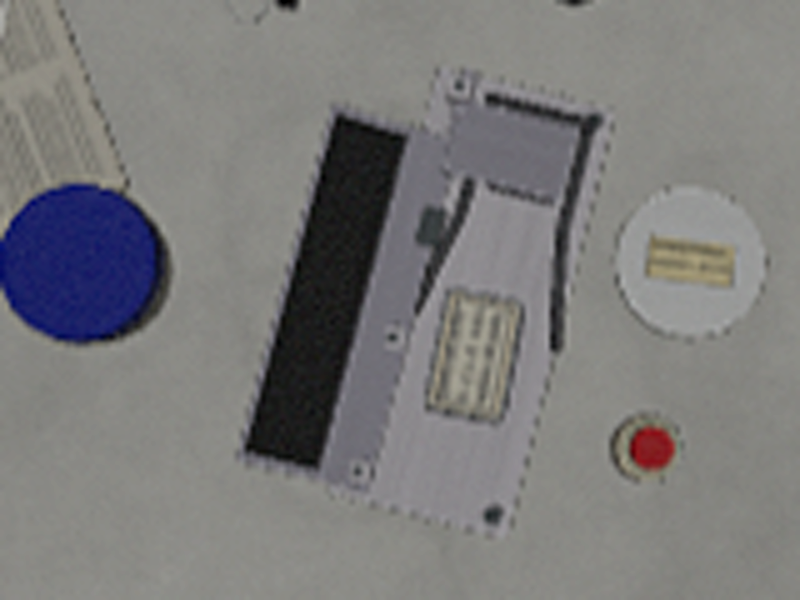

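```bash
cat > h.py <<'E'
import numpy as np,cv2
from scipy.spatial.transform import Rotation as R
from scipy.optimize import least_squares
from bench import *
def cam(n):
    c=calibration(n);f=200/np.tan(np.radians(c["fovy"]/2))
    return c,f,R.from_euler("xyz",c["attitude"]).as_matrix()
def proj(n,P):
    c,f,M=cam(n);q=(np.atleast_2d(P)-c["eye"])@M
    return q[:,:2]/q[:,2:]*f+[c["cx"],c["cy"]]
def back(n,uv,z):
    c,f,M=cam(n);uv=np.atleast_2d(uv)
    d=np.c_[(uv-[c["cx"],c["cy"]])/f,np.ones(len(uv))]@M.T
    return c["eye"]+d*((z-c["eye"][2])/d[:,2])[:,None]
def cw(p,P):  # cradle mm -> world
    P=np.atleast_2d(P)/1000;c,s=np.cos(p[2]),np.sin(p[2])
    return np.c_[p[0]+c*P[:,0]-s*P[:,1],p[1]+s*P[:,0]+c*P[:,1],P[:,2]]
E
python3 - <<'E'
from h import *
o=lambda a:np.array(a)/5+[235,170]-.4
uv=o([(512,537),(610,112),(440,68),(241,457),(335,106)])
P=np.array([(-140,-63,10),(46,-63,10),(46,15,10),(-136,51,47.5),(14,51,47.5)])
r=least_squares(lambda p:(proj("top",cw(p,P))-uv).ravel(),[.5,.1,-.25])
p=r.x;print(p,r.fun.reshape(-1,2).round(1))
np.save("pose.npy",p)
t=back("top",o([(447,285),(525,298),(505,422),(425,408)]),.027)[:,:2]
c,s=np.cos(p[2]),np.sin(p[2])
T=(t-p[:2])@np.array([[c,-s],[s,c]])*1000;print(T.round(1),T.mean(0))
for n in("start",-115),("end",-31):
    w=cw(p,[(n[1],5,0)])[0];print(n,w)
E
```

```text
[ 0.59114607  0.05348033 -0.25230753] [[-0.   0.5]
 [ 1.4 -0.6]
 [-0.2 -0.5]
 [-0.6  1.2]
 [-0.5 -0.6]]
[[-45.4 -11.8]
 [-42.8 -44.4]
 [-94.1 -48.6]
 [-96.5 -15.4]] [-69.72499767 -30.05264737]
('start', -115) [0.48103529 0.08703052 0.        ]
('end', -31) [0.56237576 0.06606084 0.        ]
```

```bash
python3 -m creep '{"offset":[[0,0,0],[0,0,0],[0,0,0],[0,0,0],[0,0,0],[0,0,0],[0,0,0]],"twist":[1,1,1,1,1,1,1]}' 0.27 20
python3 -m creep '{"offset":[[0.021,-0.089,0],[0.021,-0.089,0],[0.021,-0.089,0],[0.021,-0.089,0],[0.021,-0.089,0],[0.021,-0.089,0],[0.021,-0.089,0],[0.021,-0.089,0],[0.021,-0.089,0],[0.021,-0.089,0]],"twist":[0,0,0,0,0,0,0,0,0,0]}'
python3 -m creep '{"offset":[[0.021,-0.089,0],[0.021,-0.089,0],[0.021,-0.089,0],[0.021,-0.089,0],[0.021,-0.089,0],[0.021,-0.089,0],[0.021,-0.089,0],[0.021,-0.089,0],[0.021,-0.089,0],[0.021,-0.089,0]],"twist":[0,0,0,0,0,0,0,0,0,0]}'
cat >> h.py <<'E'
def where(y0=6):
    s=state();p=np.load("pose.npy");c,sn=np.cos(p[2]),np.sin(p[2])
    q=(s["tool_pos"][:2]-p[:2])@np.array([[c,-sn],[sn,c]])*1000
    f=np.array(s["ft_force"]);fc=np.r_[f[:2]@np.array([[c,-sn],[sn,c]]),f[2]]
    print("t",s["time"],"cradle xy",q.round(1),"z",(s["tool_pos"][2]*1000).round(1),"yawerr",round(s["eef_rot"][2]-p[2],4),"F",fc.round(2),"w",round(s["gripper_width"],4))
E
python3 -c "
from h import *;where()"
```

```text
time: 0.8
tool_pos: [0.1354, -0.5586, 0.2388]
eef_rot: [-3.141, 0.0, -0.254]
ft_force: [-0.5, 0.6, -0.1]
gripper_width: 0.0623
gripper_force: 0.0
time: 1.8
tool_pos: [0.3054, -0.2333, 0.2391]
eef_rot: [-3.141, 0.0, -0.251]
ft_force: [0.8, -0.8, 0.1]
gripper_width: 0.0624
gripper_force: 0.0
time: 2.8
tool_pos: [0.4752, 0.0906, 0.239]
eef_rot: [3.141, 0.0, -0.25]
ft_force: [0.4, -0.4, 0.2]
gripper_width: 0.0621
gripper_force: 0.0
t 2.8 cradle xy [-121.6    7. ] z 239.0 yawerr 0.0018 F [ 0.46 -0.28  0.17] w 0.0621
```

```bash
python3 -m creep '{"offset":[[0.01,0.003,0.07],[0,0,0.07],[0,0,0.07],[0,0,0.07],[0,0,0.07],[0,0,0.07],[0,0,0]],"twist":[0,0,0,0,0,0,0]}' >/dev/null
python3 - <<'E'
from h import *
where()
a=capture("top")[170:290,235:395];b=capture("scene")[185:285,225:385]
f=lambda i:cv2.convertScaleAbs(cv2.resize(i,(640,int(640*i.shape[0]/160)),interpolation=cv2.INTER_CUBIC),alpha=1.4)
cv2.imwrite("pics/s1.png",f(b));cv2.imwrite("pics/t1.png",f(a))
E
```

```text
t 3.5 cradle xy [-120.2    3.1] z 68.1 yawerr 0.0014 F [-0.87 -0.32  0.57] w 0.062
```

View pics/s1.png

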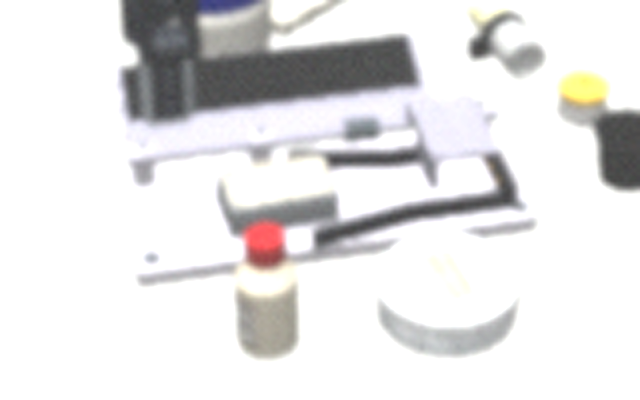

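Run:
```python
from h import *
p=np.load("pose.npy")
for y in(-35,41):
  for z in(60,65,70):
    print(y,z,((proj("scene",cw(p,[(-120.2,y,z)]))-[225,185])*4).round())
```

```text
-35 60 [[165. 137.]]
-35 65 [[164. 128.]]
-35 70 [[163. 118.]]
41 60 [[141.  47.]]
41 65 [[140.  38.]]
41 70 [[140.  29.]]
```

View pics/t1.png

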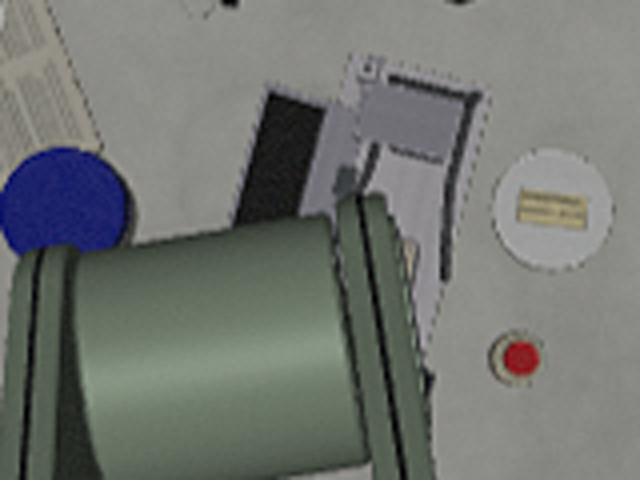

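The finger tip (push finger at crop (165,120)) is about level with the TCP height. Next I descend in small steps, watching the force.

```bash
python3 -m creep '{"offset":[[0,0,0.02],[0,0,0.02],[0,0,0]],"twist":[0,0,0]}' >/dev/null; python3 -c "
from h import *;where()"
python3 -m creep '{"offset":[[0,0,0.01],[0,0,0.01],[0,0,0]],"twist":[0,0,0]}' >/dev/null; python3 -c "
from h import *;where()"
python3 -m creep '{"offset":[[0,0,0.01],[0,0,0.01],[0,0,0]],"twist":[0,0,0]}' >/dev/null; python3 -c "
from h import *;where()"
```

```text
t 3.9 cradle xy [-117.8    4.2] z 54.9 yawerr 0.0014 F [ 0.63  0.   -0.51] w 0.0622
t 4.2 cradle xy [-117.7    4.2] z 46.9 yawerr 0.0014 F [-0.05  0.23  0.1 ] w 0.0624
t 4.5 cradle xy [-117.3    4.4] z 39.0 yawerr 0.0014 F [ 0.02 -0.74  1.58] w 0.0622
```

```bash
python3 -m creep '{"offset":[[0,0,0.01],[0,0,0.01],[0,0,0.01],[0,0,0]],"twist":[0,0,0,0]}' >/dev/null
python3 - <<'E'
from h import *
where()
b=capture("scene")[175:285,225:385]
cv2.imwrite("pics/s2.png",cv2.resize(b,(800,550),interpolation=cv2.INTER_CUBIC))
E
```

```text
t 4.9 cradle xy [-117.2    4.6] z 26.9 yawerr 0.0012 F [0.82 2.38 2.19] w 0.0623
```

View pics/s2.png

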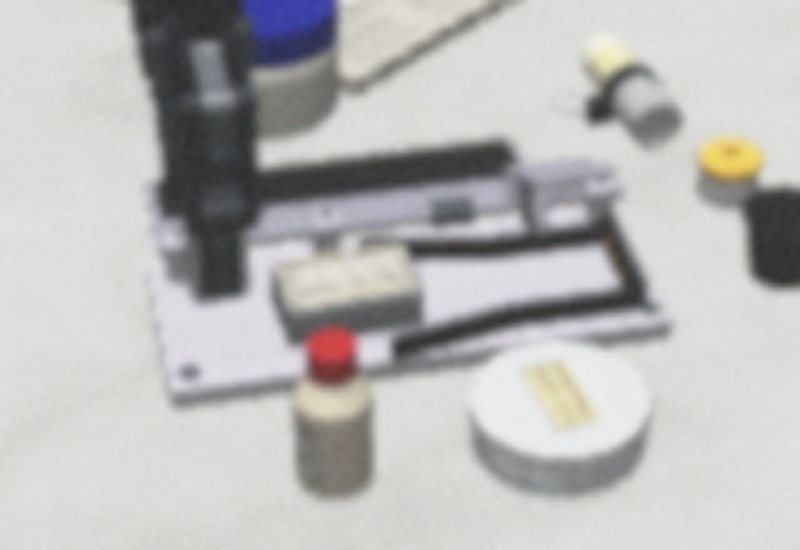

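```bash
cat >> h.py <<'E'
def flapuv(th):
    p=np.load("pose.npy");out=[]
    for x,y,z in((0,-47,20),(0,-47,41),(30,-47,41),(0,-19,20)):
        c,s=np.cos(th),np.sin(th);z-=26
        out.append((x,y*c+z*s,-y*s+z*c+26))
    return proj("scene",cw(p,out))
E
python3 - <<'E'
from h import *
p=np.load("pose.npy")
g=lambda a:((a-[225,175])*5).round().tolist()
for z in(20,24,28,32): print(z,g(proj("scene",cw(p,[(-117,-32,z)]))))
for th in(.3,.4,.5,.6): print(th,g(flapuv(th)))
E
```

```text
20 [[219.0, 306.0]]
24 [[219.0, 297.0]]
28 [[218.0, 288.0]]
32 [[218.0, 279.0]]
0.3 [[542.0, 253.0], [539.0, 198.0], [618.0, 187.0], [523.0, 230.0]]
0.4 [[542.0, 241.0], [537.0, 185.0], [616.0, 174.0], [523.0, 226.0]]
0.5 [[541.0, 229.0], [535.0, 172.0], [614.0, 161.0], [523.0, 221.0]]
0.6 [[540.0, 216.0], [532.0, 159.0], [611.0, 148.0], [523.0, 216.0]]
```

```bash
python3 -m creep '{"offset":[[0,0,0.006],[0,0,0.005],[0,0,0]],"twist":[0,0,0]}' >/dev/null; python3 -c "
from h import *;where()"
python3 -m creep '{"offset":[[0.01,0,0],[0.01,0,0],[0.01,0,0],[0.01,0,0],[0.01,0,0],[0.01,0,0],[0.01,0,0],[0.01,0,0],[0,0,0]],"twist":[0,0,0,0,0,0,0,0,0]}' >/dev/null
python3 - <<'E'
from h import *
where()
b=capture("scene")[175:285,225:385]
cv2.imwrite("pics/s3.png",cv2.resize(b,(800,550),interpolation=cv2.INTER_CUBIC))
E
```

```text
t 5.25 cradle xy [-117.2    4.3] z 22.9 yawerr 0.0015 F [2.34 1.16 2.76] w 0.0624
t 6.15 cradle xy [-86.8   3.9] z 22.7 yawerr 0.0015 F [-3.5   1.84  5.09] w 0.0626
```

View pics/s3.png

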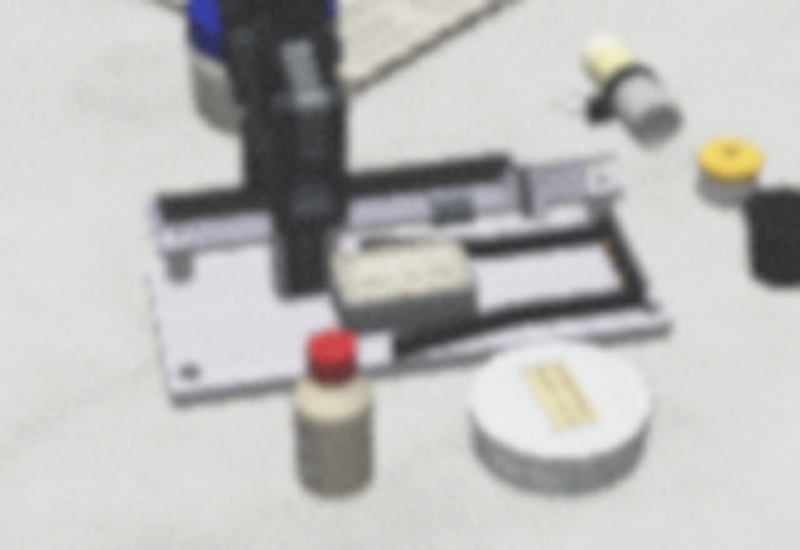

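```bash
python3 -m creep '{"offset":[[0.01,-0.003,0],[0.01,-0.003,0],[0.01,0,0],[0.01,0,0],[0.01,0,0],[0.01,0,0],[0.01,0,0],[0.01,0,0],[0.01,0,0],[0.01,0,0]],"twist":[0,0,0,0,0,0,0,0,0,0]}' >/dev/null
python3 - <<'E'
from h import *
where()
b=capture("scene")[175:285,225:385]
cv2.imwrite("pics/s4.png",cv2.resize(b,(800,550),interpolation=cv2.INTER_CUBIC))
E
```

```text
t 7.2 cradle xy [-45.1   6.8] z 22.9 yawerr 0.0014 F [-2.2  -0.5   2.42] w 0.0625
```

View pics/s4.png

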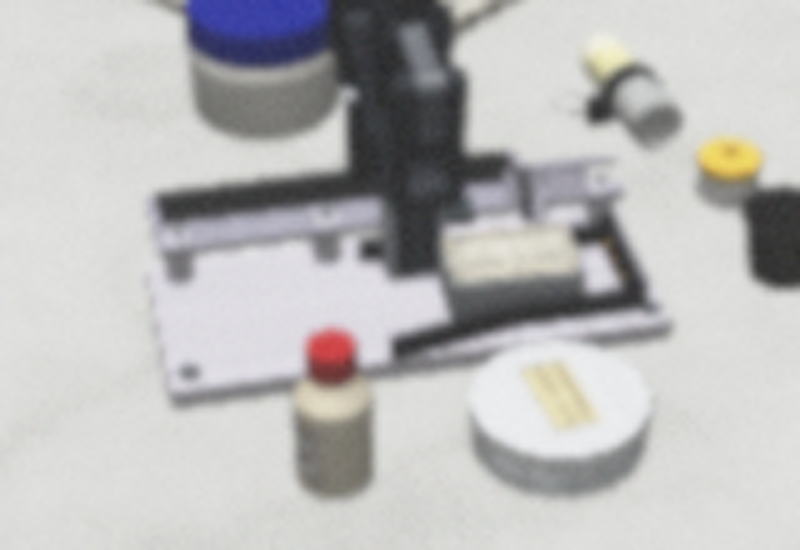

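The tester is now passing under the raised flap, with about 14 mm to go. I'll push to the stop, watching the force.

```bash
W='from h import *;where()'; python3 -m creep '{"offset":[[0.008,0,0],[0.008,0,0],[0.008,0,0],[0,0,0]],"twist":[0,0,0,0]}' >/dev/null; python3 -c "$W"
python3 -m creep '{"offset":[[0.005,0,0],[0,0,0]],"twist":[0,0]}' >/dev/null; python3 -c "$W"
python3 -m creep '{"offset":[[0.004,0,0],[0,0,0]],"twist":[0,0]}' >/dev/null; python3 -c "$W"
```

```text
t 7.65 cradle xy [-35.1   6.9] z 23.0 yawerr 0.0015 F [-1.61 -0.11  1.97] w 0.0624
t 7.85 cradle xy [-33.5   6.9] z 22.9 yawerr 0.0013 F [-1.84 -0.14  1.95] w 0.062
t 8.05 cradle xy [-32.1   6.8] z 22.9 yawerr 0.0014 F [-1.97 -0.24  1.86] w 0.0625
```

```bash
W='from h import *;where()'; python3 -m creep '{"offset":[[0.004,0,0],[0,0,0]],"twist":[0,0]}' >/dev/null; python3 -c "$W"
python3 -m creep '{"offset":[[0.004,0,0],[0,0,0]],"twist":[0,0]}' >/dev/null
python3 - <<'E'
from h import *
where()
b=capture("scene")[175:285,225:385]
cv2.imwrite("pics/s5.png",cv2.resize(b,(800,550),interpolation=cv2.INTER_CUBIC))
E
```

```text
t 8.25 cradle xy [-31.2   6.8] z 22.8 yawerr 0.0009 F [-5.02  1.08  3.7 ] w 0.0615
t 8.45 cradle xy [-31.    6.7] z 22.7 yawerr 0.0003 F [-7.47  0.95  6.4 ] w 0.0623
```

View pics/s5.png

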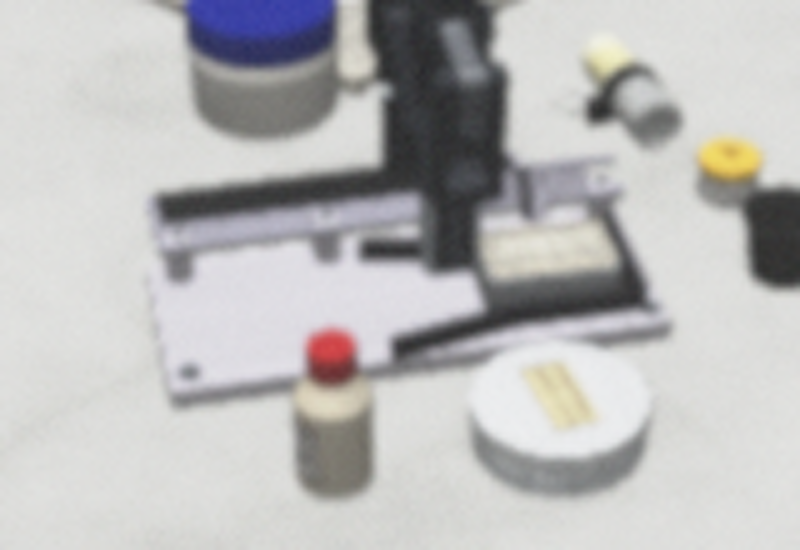

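Force climbed right at the predicted −31 mm, so the tester is home. I'll back off slightly, then lift straight.

```bash
python3 -m creep '{"offset":[[-0.006,0,0],[-0.006,0,0],[0,0,0],[0,0,-0.015],[0,0,-0.015],[0,0,-0.015],[0,0,-0.03],[0,0,-0.05],[0,0,-0.08],[0,0,-0.1]],"twist":[0,0,0,0,0,0,0,0,0,0]}' >/dev/null
python3 -m creep '{"offset":[[-0.05,0,-0.1],[-0.1,0,-0.05],[-0.1,0,0],[-0.1,0,0],[0,0,0],[0,0,0]],"twist":[0,0,0,0,0,0]}' >/dev/null
python3 - <<'E'
from h import *
where()
b=capture("scene")[175:285,225:385]
cv2.imwrite("pics/s6.png",cv2.resize(b,(800,550),interpolation=cv2.INTER_CUBIC))
for th in(.2,.3,.4): print(th,((flapuv(th)-[225,175])*5).round().tolist())
E
```

```text
t 10.1 cradle xy [-174.3    6.7] z 205.8 yawerr 0.0025 F [ 0.63 -0.29 -0.5 ] w 0.0625
0.2 [[542.0, 264.0], [541.0, 212.0], [620.0, 201.0], [523.0, 234.0]]
0.3 [[542.0, 253.0], [539.0, 198.0], [618.0, 187.0], [523.0, 230.0]]
0.4 [[542.0, 241.0], [537.0, 185.0], [616.0, 174.0], [523.0, 226.0]]
```

View pics/s6.png

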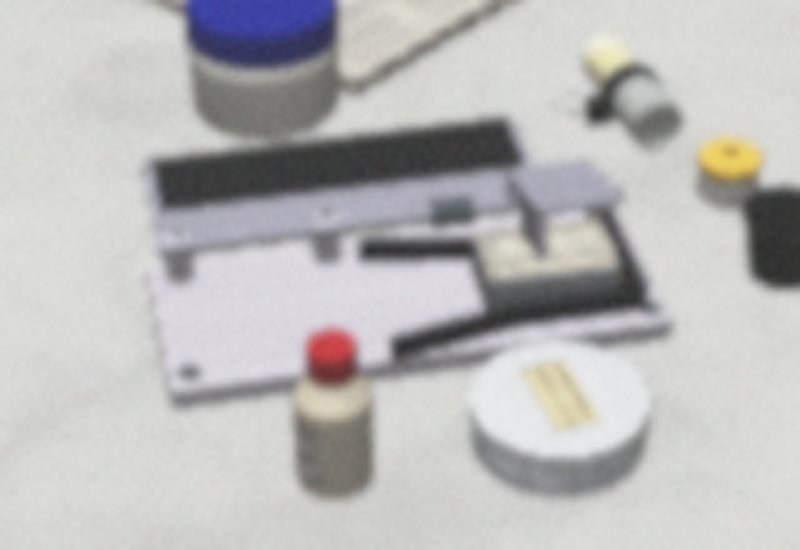

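The skirt's lower corner is at (542, 255), which puts the flap at about 0.3 rad, resting on the tester. The tester is against the stop, the bystanders look unmoved and the arm is clear.

```bash
python3 -c "
from bench import *;print(job_done())"
```

```text
the job is handed in; nothing more can be done
None
```

The tester is parked against the back stop with the flap closed onto it (about 0.3 rad in the last picture), the things round the cradle look unmoved, and the job was handed in at about 10 s.

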